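Field check of a loaded converter board

TASK

The converter board is running and we want to pick up the field over its output bus bar at full load: first slide the grip of the load rheostat all the way to its stop at the red end. Then lift the flat loop probe with the blue cap out of the probe rack, carry it over the tall parts of the board and hold it upright over the middle of the copper bus bar, the flat loop in line with the bar and its lower edge about a centimetre above it; the board is live, so nothing may touch it. Finish like that, still holding the probe steady in the gripper, and leave the other probes and the things on the bench where they are.

Things in the scene. Friction and masses are not known exactly. Their poses are not given: they have to be found in the camera images.
- rheostat: Slide-wire load rheostat, fixed, 110 x 250 x 144 mm: wire-wound tube 60 mm in diameter along its own y between two brackets at y = -102 and +102 mm (10 mm thick, 76 mm wide, tops at z = 108 mm). The +y bracket is red, the -y one grey. Origin: centre of the underside; z up.
- load_slide (a joint): How far the rheostat's carriage has slid along the rheostat's own +y towards the red bracket, in m: 0 at the grey-end stop, 0.160 at the red-end stop. It stays where it is left; sliding it takes about 2 N.
- load_grip (a point): Centre of the top of the black grip on the rheostat's carriage, 144 mm above the bench. The grip is an upright fin, 18 mm wide across the slide (rheostat x), 26 mm along it (rheostat y), 38 mm tall; below it the brass carriage, 30 x 34 mm, top at z = 106 mm. Axes as the rheostat's.
- rack: Grey probe rack, fixed: a plate 70 (x) by 196 mm (y), 8 mm thick, top 70 mm above the bench, with three through slots at y = -62, 0, +62 mm, each 15 (x) by 31 mm (y). A probe hangs in each, its collar resting on the plate. Origin: centre of the underside; z up.
- probe_blue: Blue-capped loop probe, loose, 70 to 130 g, in any rack slot, axes as the rack's. Origin: lowest point of its loop, 10 mm above the bench in the rack; z up the probe. Flat disc head 24 mm in diameter in its y-z plane, 6 mm thick (x); 7 mm shaft; collar 28 x 40 mm at z 60 to 65; handle 20 (x) by 28 (y) mm up to z 143. In line with the bar: its y parallel to the bar, either way round.
- probe_yellow: Another probe, same handle, collar and height with a yellow cap and a ball tip, in another slot of the rack. To be left alone. Origin at its lower end, as for the blue one.
- probe_red: Another probe, same handle, collar and height with a red cap and a thin pin tip, in another slot of the rack. To be left alone. Origin at its lower end, as for the blue one.
- board: Live converter board, fixed, base plate 200 (x) x 150 (y) mm. Origin: centre of the underside; z up. Copper bus bar along y in the middle. Around it, heights above the bench: black heat sink x 34 to 64, y -42 to 42 mm (56 high); three blue capacitors of 27 mm diameter at x -44, y -32, 0, 32 (59 high); ring choke, 28 diameter, at y 50 (30 high); yellow transformer at y -51 (40 high).
- bar_mid (a point): Middle of the top face of the copper output bus bar, 34 mm above the bench at the board's centre. The bar is 60 mm long along y, 14 mm wide in x and 4 mm thick. Axes as the board's.
- multimeter: Orange and black handheld multimeter, 78 x 160 x 37 mm, lying on the bench on the robot's side; loose, leave alone. Origin: centre of the underside.
- screwdriver: Screwdriver 180 mm long lying on the bench on the robot's side; loose, leave alone.
- solder_reel: Small reel of solder, 58 mm in diameter, 45 mm high, on the robot's side; loose, leave alone. Origin: centre of the underside.
- wire_reel: Reel of copper wire, 80 mm in diameter, 60 mm high, at the back; loose, leave alone. Origin: centre of the underside.
- parts_tray: Blue open parts tray, 70 x 140 x 32 mm, at the back; loose, leave alone. Origin: centre of the underside.
- mug: White mug, 80 mm in diameter, 90 mm high, at the back; loose, leave alone. Origin: centre of the underside.
Things that resemble listed ones, but are neither listed nor needed, are in the scene too. What is shaped like the probe_blue but purple is not meant.

How it is judged:
By the outcome, as a careful person would: the job done as asked, in the order asked, and still so for the second after the job is handed in, while the arm keeps its last pose, push and grip.
It also fails if it takes over 64 s, if anything falls off the work surface, if the arm or the gripper's body presses on something with over 40 N, if the wrist force passes 120 N, or if a joint passes its speed limit or range.

ROBOT

A 6-joint arm with a two-finger parallel gripper is mounted at the origin on the work surface. World frame = base frame: x ahead of the robot, y to its left, z up, the work surface at z = 0. Lengths are in m, angles in rad, forces in N, time in s.
With the tool pointing down it reaches from about 0.3 to 0.875 m from the base axis. Payload 6.4 kg.
Tool frame: the origin (TCP) lies midway between the tips of the shut fingers; the grasp point (between the pads) lies 19 mm behind it; z points along the fingers, y is the line along which they close (so a half turn about z gives the same grasp; the last joint's range is limited). The gripper opens to 85 mm and grips with 20 to 120 N. Pads are 22 mm wide; open, the fingers measure 114 mm over their backs; the gripper's body (76 mm by 85 mm) begins 54 mm behind the grasp point. The pads swing forward as they close: fully open they stand 13 mm farther back than shut.
Start: joints at [-1.372, 0.181, 1.607, -0, 1.354, -0.206], TCP at [0.226, -0.529, 0.201] pointing down, gripper open.
Joint ranges: [-2.99, 2.99], [-0.89, 2.07], [0.3, 2.58], [-1.14, 4.28], [0, 2.63], [-3.12, 3.12]. Speed limits (rad/s): [2.57, 2.57, 3.01, 3.14, 3.14, 3.14].

INTERFACE

Orientations are given as a unit quaternion [w, x, y, z].
In Python, from bench import * gives the robot as it stands.
- The arm moves only by the tool play_rows, never from a script. Its argument "plan" is a list of rows, each a list of 3 entries, a list of its own where there are three numbers: the finger opening in mm, from 0 to 85.4, then the shift along the tool's x, y, z normalised to -1 to 1, where 1 is 40 cm, then the turn about the tool's z normalised to -1 to 1, where 1 is pi rad. A call has 1 to 10 rows; each row is the pose to reach, as a shift and turn from the pose commanded when the call began, along the tool's axes at that moment, turning the shorter way round; what a row does not reach only later rows make up. A row lasts 1/10 s, in which the tool goes at most 50 mm and 8.59 degrees, less where a joint would pass 70% of its speed; a pose out of reach is approached as far as the arm can. A call with a number of a shift or a turn outside -1 to 1 is refused whole. A call with a gripper value outside its range is refused whole. The fingers move at their own pace and stop on an object; the grip force is fixed at half the most. Time passes only in rows, so rows that repeat a pose let the fingers close. It gives the time, the measured TCP pose, the force, the opening and the grip force at its end, in the units of the state.
- get_obs(): the state, without advancing time (a new reading comes with each control period).
- camera(name): name is "side" or "top" or "wrist"; returns a dict with "image" (480x640x3 uint8, red, green, blue), "range_z" (480x640 float32, m along the optical axis (not along the pixel's ray), 0 where there is no reading), "intrinsics" (3x3 intrinsics, pixels), "rvec" (rotation vector, rad) and "tvec" (3), from world to camera coordinates, as OpenCV has them; the wrist camera has in their place "T_tool_cam" (4x4, takes a point from camera to tool coordinates, whose origin is the TCP and whose axes are the flange's). Camera axes: x right, y down, z forward; pixel columns grow to the right and rows downward; lengths in m; the calibration is good to about 2 mm. A picture is of the moment at which its call begins: read the wrist's pose just before it.
- hand_in(): hands the job in; it is judged then, once.
Trained networks look in a picture, given as the dict that the camera call returned (one of the last four; its "shot" number tells which), for a name from the list of things; names that differ only in an ending like _2 or _b are one class to them, and where a whole thing is asked for, a point or a joint stands for the part that bears it (a point fixed in the world has none). Each returns a list of dicts, best first, with "conf" (0 to 1); they miss things now and then, are a little off and sometimes report something else, mostly with a low value. They report only what shows in the picture. A call takes as long as a camera call. They do not tell look-alikes from the thing itself.
- search_frame(picture, label): "rect" ([centre column, centre row, width, height] in pixels, round what is visible of it).
- masks_of(picture, label): "mask" (480x640 bool, what is visible of it) and "rect" ([centre column, centre row, width, height] in pixels, round what is visible of it).
The state is a dict: "time_s": time; "q": joint angles; "dq": joint speeds; "joint_efforts": joint torques, N m; "eef_pos": TCP position; "eef_rot": TCP orientation; "wrist_force": force on the tool from outside, world axes, zero at the start; "torque": the same for the moment, N m; "opening": opening from 0.0 (shut) to 1.0 (fully open); "grasp_force": force on a finger pad.
Only numpy, scipy, OpenCV 4.12 (cv2) and the standard library are available. Lean on these libraries where they do the work, as an engineer would, in place of code of your own. Each camera call takes 0.05 s, during which the arm holds its last target. There are 200 camera calls.

## Working session

There is one attempt and no reset: what is moved stays moved. The work goes in short steps, Python scripts to look and compute and a tool call to move; the robot and the scene stay as the last step left them, time stands still between calls to the robot, and variables do not carry over. Pictures are saved under pics/ and viewed, at most 10 in all, crops included, and the job is handed in when it is done.

Besides the shell and the picture viewer there is one more tool, called after "Call:" by a JSON object that holds its "fn" and its "kwargs". play_rows: Moves the arm, as the interface text tells. Its arguments: {"type":"object","properties":{"plan":{"type":"array","items":{"type":"array"}}},"required":["plan"]}

```bash
mkdir -p pics
cat > h.py <<'E'
from bench import *
import numpy as np, cv2
from scipy.spatial.transform import Rotation as R
def cloud(p):
    K=np.array(p["intrinsics"]);z=p["range_z"]
    v,u=np.mgrid[0:480,0:640]
    c=np.stack([(u-K[0,2])/K[0,0]*z,(v-K[1,2])/K[1,1]*z,z],-1)
    if "T_tool_cam" in p: return c
    M=cv2.Rodrigues(np.array(p["rvec"],float))[0]
    w=(c-np.array(p["tvec"]).ravel())@M
    w[z==0]=np.nan
    return w
def save(n,img): cv2.imwrite("pics/"+n,img[...,::-1])
E
python3 - <<'E'
from h import *
o=get_obs();print({k:np.round(v,3) for k,v in o.items()})
for n in("top","side"):
    p=camera(n);save(n+"0.png",p["image"]);w=cloud(p);np.savez(n+"0.npz",w=w,im=p["image"])
    for l in("rheostat","load_grip","rack","probe_blue","board","mug","multimeter"):
        for d in masks_of(p,l)[:4]:
            m=d["mask"]; q=w[m]; q=q[~np.isnan(q[:,0])]
            print(n,l,round(d["conf"],2),np.round(d["rect"]),np.round(np.median(q,0),3) if len(q) else None)
E
```

```text
{'time_s': np.float64(0.0), 'q': array([-1.372,  0.182,  1.608,  0.   ,  1.354, -0.206]), 'dq': array([ 0.001, -0.   , -0.001,  0.001, -0.001,  0.   ]), 'joint_efforts': array([ 0.0000e+00, -4.4487e+01, -3.5134e+01, -0.0000e+00,  9.0000e-03,
        0.0000e+00]), 'eef_pos': array([ 0.226, -0.528,  0.2  ]), 'eef_rot': array([-0.001,  0.98 ,  0.201,  0.   ]), 'wrist_force': array([ 0.383, -0.189, -0.083]), 'torque': array([-0.055, -0.019, -0.002]), 'grasp_force': np.float64(0.0), 'opening': np.float64(0.997)}
top rheostat 0.78 [479. 226. 131.  60.] [ 0.543 -0.288  0.076]
top load_grip 0.52 [510. 226.  24.  16.] [ 0.539 -0.34   0.115]
top load_grip 0.39 [223. 163.  53.  46.] [0.69  0.25  0.033]
top rack 0.58 [194. 256. 108.  48.] [0.476 0.302 0.07 ]
top probe_blue 0.84 [161. 313.  30.  18.] [0.37  0.354 0.111]
top probe_blue 0.75 [218. 263.  29.  17.] [0.471 0.244 0.13 ]
top probe_blue 0.55 [267. 272.  21.  20.] [0.445 0.146 0.132]
top board 0.77 [340. 215.  90. 103.] [0.58  0.    0.015]
top mug 0.66 [221. 162.  50.  44.] [0.692 0.249 0.037]
top multimeter 0.68 [465. 333.  81.  43.] [ 0.322 -0.258  0.037]
side rheostat 0.82 [356. 186.  77.  84.] [ 0.537 -0.258  0.074]
side load_grip 0.72 [368. 155.  14.  22.] [ 0.537 -0.339  0.116]
side load_grip 0.53 [345. 343.  25.  30.] [0.354 0.195 0.045]
side rack 0.96 [272. 363.  82.  88.] [0.464 0.333 0.068]
side probe_blue 0.83 [291. 325.  22.  34.] [0.466 0.257 0.12 ]
side probe_blue 0.77 [322. 300.  20.  45.] [0.442 0.153 0.096]
side probe_blue 0.7 [307. 391.  28.  35.] [0.363 0.367 0.11 ]
side board 0.81 [300. 261.  90.  65.] [0.572 0.017 0.017]
side mug 0.93 [215. 299.  36.  55.] [0.685 0.24  0.057]
side multimeter 0.57 [414. 227.  16.  36.] [ 0.346 -0.204  0.037]
```

View pics/top0.png

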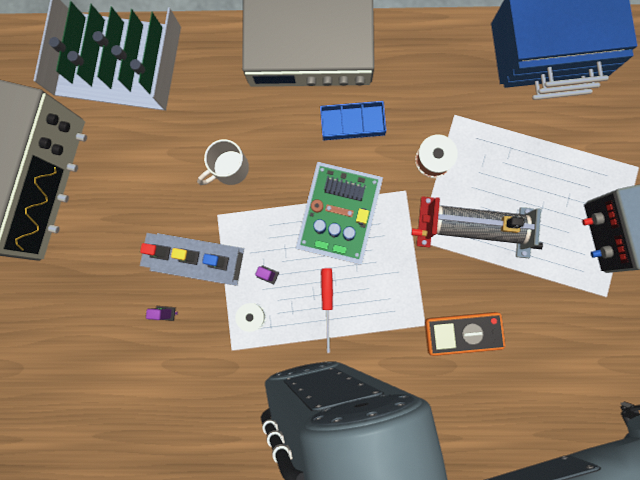

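View pics/side0.png

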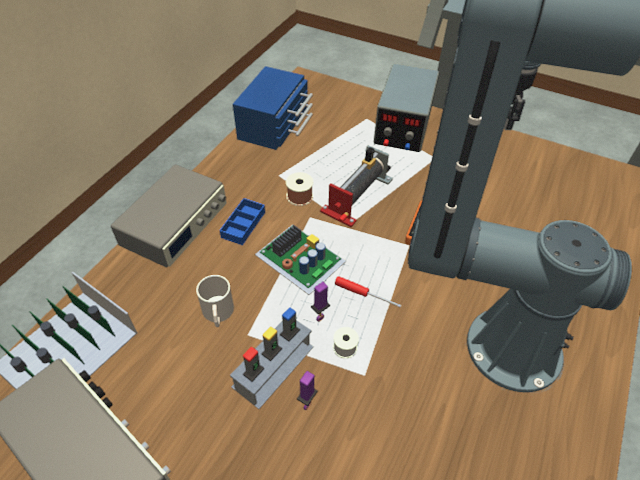

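Candidates in the top picture are the blue cap in the rack (211,261) and the purple look-alikes at (266,274) and (161,314), both standing outside the rack. The one meant is at (211,261): blue, and in a rack slot. The rheostat's grip is at (513,222) near the grey end, and its red end is at (428,222). I'll confirm with a crop and measure.

Run:
```python
from h import *
D=np.load("top0.npz");w=D["w"];im=D["im"]
S=np.load("side0.npz");
save("crop.png",np.hstack([cv2.resize(im[225:300,135:295],(480,225),interpolation=2)[:, :], cv2.resize(S["im"][285:410,220:340],(216,225),interpolation=2)]))
def rect(sel,name):
    q=w[sel][:,:2].astype(np.float32); r=cv2.minAreaRect(q*1000); print(name,len(q),np.round(r[0],1),np.round(r[1],1),round(r[2],1), np.round(cv2.boxPoints(r)).tolist())
def box(x0,x1,y0,y1,z0,z1,W=None):
    W=w if W is None else W
    return (W[...,0]>x0)&(W[...,0]<x1)&(W[...,1]>y0)&(W[...,1]<y1)&(W[...,2]>z0)&(W[...,2]<z1)
rect(box(.4,.56,.15,.42,.062,.076),"rackplate")
rect(box(.4,.56,.2,.28,.125,.17),"bluecap")
rect(box(.4,.56,.28,.33,.125,.17),"yelcap")
rect(box(.4,.56,.33,.40,.125,.17),"redcap")
rect(box(.45,.75,-.13,.13,.008,.02),"boardplate")
rect(box(.45,.75,-.13,.13,.05,.07),"board tall")
rect(box(.45,.7,-.21,-.12,.100,.112),"redbr")
rect(box(.45,.7,-.44,-.365,.100,.112),"greybr")
rect(box(.45,.7,-.365,-.25,.130,.16),"grip")
rect(box(.45,.7,-.40,-.25,.100,.112),"carr")
W=S["w"]
for n,b in dict(grip=(.45,.7,-.40,-.25,.137,.16),blue=(.4,.56,.22,.28,.147,.17),red=(.45,.7,-.21,-.12,.104,.112)).items():
    s=box(*b,W); print("side",n,s.sum(),np.round(np.nanmean(W[s],0),4),np.round(np.ptp(W[s],0),3) if s.sum() else 0)
hsv=cv2.cvtColor(im,cv2.COLOR_RGB2HSV)
for n,b in dict(grip=(.45,.7,-.40,-.25,.137,.16),blue=(.4,.56,.2,.28,.145,.17)).items():
    s=box(*b); print("top",n,s.sum(),np.round(np.nanmean(w[s],0),4))
# copper bar
s=box(.45,.75,-.08,.08,.029,.037)&(hsv[...,0]<20)&(hsv[...,1]>80); rect(s,"bar")
```

```text
rackplate 2340 [478.  278.2] [268.   70.1] 79.8 [[420.0, 152.0], [489.0, 140.0], [536.0, 404.0], [467.0, 416.0]]
bluecap 176 [473.1 251.6] [29.3 20.1] 78.2 [[460.0, 239.0], [480.0, 235.0], [486.0, 264.0], [466.0, 268.0]]
yelcap 185 [484.8 312.3] [28.1 20.4] 80.0 [[472.0, 300.0], [492.0, 297.0], [497.0, 324.0], [477.0, 328.0]]
redcap 193 [494.3 371.4] [28.8 20.6] 80.3 [[482.0, 359.0], [502.0, 356.0], [507.0, 384.0], [487.0, 387.0]]
boardplate 3363 [598.8   8. ] [230.3 301.9] 87.0 [[442.0, -99.0], [744.0, -115.0], [756.0, 115.0], [454.0, 131.0]]
board tall 592 [537.5  24.2] [107.6 246.7] 63.5 [[403.0, 31.0], [624.0, -79.0], [672.0, 17.0], [451.0, 127.0]]
redbr 208 [ 560.4 -199.1] [21.3 75.5] 82.6 [[522.0, -205.0], [597.0, -215.0], [599.0, -193.0], [524.0, -184.0]]
greybr 236 [ 538.1 -385.1] [34.1 75.3] 84.4 [[499.0, -398.0], [574.0, -406.0], [577.0, -372.0], [502.0, -364.0]]
grip 139 [ 542.9 -345.6] [26.2 18. ] 86.5 [[533.0, -358.0], [551.0, -359.0], [553.0, -333.0], [535.0, -332.0]]
carr 444 [ 530.2 -328. ] [ 73.8 150.2] 5.5 [[486.0, -257.0], [501.0, -406.0], [574.0, -399.0], [560.0, -250.0]]
side grip 45 [ 0.5408 -0.3464  0.1435] [0.019 0.028 0.013]
side blue 117 [0.4706 0.2499 0.1534] [0.024 0.03  0.01 ]
side red 82 [ 0.56   -0.1952  0.1078] [0.076 0.021 0.007]
top grip 119 [ 0.5431 -0.3453  0.1426]
top blue 157 [0.4726 0.2504 0.1526]
bar 187 [585.1  17.1] [91.5 24.3] 72.2 [[560.0, -23.0], [583.0, -30.0], [611.0, 57.0], [588.0, 64.0]]
```

View pics/crop.png

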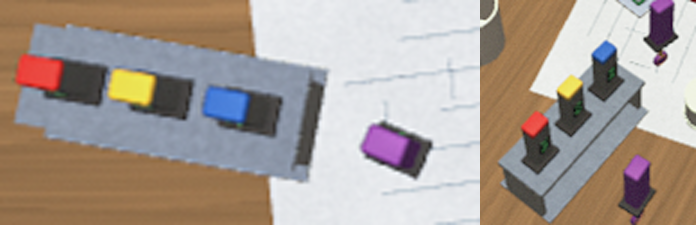

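The crop confirms it: the blue cap hangs in the slot at the rack's end nearest the board, beside yellow and red, and the purple one stands outside. Next I work out the first move.

```bash
cat >> h.py <<'E'
def go(xyz,theta):
    o=get_obs();r=R.from_quat(np.roll(o["eef_rot"],-1));M=r.as_matrix()
    th=np.degrees(np.arctan2(M[1,0],M[0,0]));d=M.T@(np.array(xyz)-o["eef_pos"])
    t=(th-theta+180)%360-180
    print("t",round(float(o["time_s"]),2),"pos",np.round(o["eef_pos"],4),"th",round(th,2),"F",np.round(o["wrist_force"],1),"-> shift",np.round(d/.4,4),"turn",round(t/180,4))
E
python3 - <<'E'
from h import *
go([.543,-.3455,.2],83.5)
S=np.load("side0.npz");T=np.load("top0.npz")
p=camera("top")
for d in masks_of(p,"board")[:1]:
    m=cv2.erode(d["mask"].astype(np.uint8),np.ones((1,1)))>0
    w=cloud(p); q=w[m]; q=q[(q[:,2]>.006)]
    pl=q[q[:,2]<.02]; r=cv2.minAreaRect((pl[:,:2]*1000).astype(np.float32));print("plate",np.round(r[0],1),np.round(r[1],1),r[2],np.median(pl[:,2]))
    for lo,hi in((.051,.057),(.0575,.062)):
        s=q[(q[:,2]>lo)&(q[:,2]<hi)]; r=cv2.minAreaRect((s[:,:2]*1000).astype(np.float32));print(lo,len(s),np.round(r[0],1),np.round(r[1],1),r[2])
    hsv=cv2.cvtColor(p["image"],cv2.COLOR_RGB2HSV)
    s=m&(np.abs(w[...,2]-.034)<.003)&(hsv[...,0]<18)&(hsv[...,1]>80)
    v,u=np.where(s);print(u.min(),u.max(),v.min(),v.max())
    a=w[s][:,:2];r=cv2.minAreaRect((a*1000).astype(np.float32));print("bar",len(a),np.round(r[0],1),np.round(r[1],1),r[2])
E
```

```text
t 0.8 pos [ 0.2265 -0.5285  0.2006] th 23.2 F [-0.2 -0.4  0.1] -> shift [ 0.9076 -0.1089  0.0015] turn -0.335
plate [584.1   0.8] [148.7 198.9] 75.83088684082031 0.013791342794451825
0.051 195 [587.3  -0.6] [ 82.8 122.1] 76.12567901611328
0.0575 308 [587.6   1.1] [ 89.3 119.3] 77.13525390625
311 352 200 216
bar 139 [589.3  15.2] [89.  22.1] 79.57867431640625
```

Call:
{"fn": "play_rows", "kwargs": {"plan": [[85,[0.908,-0.109,0],-0.335],[85,[0.908,-0.109,0],-0.335],[85,[0.908,-0.109,0],-0.335],[85,[0.908,-0.109,0],-0.335],[85,[0.908,-0.109,0],-0.335],[85,[0.908,-0.109,0],-0.335],[85,[0.908,-0.109,0],-0.335],[85,[0.908,-0.109,0],-0.335],[85,[0.908,-0.109,0],-0.335],[85,[0.908,-0.109,0],-0.335]]}}

```text
time_s: 1.9
eef_pos: [0.5425, -0.3457, 0.2003]
eef_rot: [-0.0, 0.746, 0.665, -0.0]
wrist_force: [-0.7, 0.9, 0.1]
opening: 0.997
grasp_force: 0.0
```

```bash
cat >> h.py <<'E'
def wrist():
    o=get_obs();p=camera("wrist");c=cloud(p);T=np.array(p["T_tool_cam"])
    M=R.from_quat(np.roll(o["eef_rot"],-1)).as_matrix()
    w=(c@T[:3,:3].T+T[:3,3])@M.T+o["eef_pos"];w[p["range_z"]==0]=np.nan
    return p,w
def box(w,x0,x1,y0,y1,z0,z1):
    return (w[...,0]>x0)&(w[...,0]<x1)&(w[...,1]>y0)&(w[...,1]<y1)&(w[...,2]>z0)&(w[...,2]<z1)
def rect(w,sel,name):
    q=(w[sel][:,:2]*1000).astype(np.float32)
    if len(q)<4: print(name,"none");return
    r=cv2.minAreaRect(q);print(name,len(q),np.round(r[0],1),np.round(r[1],1),round(r[2],1),"mean",np.round(w[sel].mean(0),4))
E
python3 - <<'E'
from h import *
go([.543,-.3455,.12],83.5)
p,w=wrist();save("w1.png",p["image"])
rect(w,box(w,.45,.65,-.4,-.25,.138,.15),"grip")
rect(w,box(w,.45,.65,-.23,-.15,.103,.112),"red")
E
```

```text
t 1.9 pos [ 0.5425 -0.3457  0.2003] th 83.44 F [-0.7  0.9  0.1] -> shift [0.0006 0.0013 0.2006] turn -0.0003
grip 811 [ 542.  -349.5] [25.6 17.8] 83.9 mean [ 0.5421 -0.3487  0.1428]
red 1759 [ 560.2 -198.4] [10.8 75.8] 83.4 mean [ 0.5602 -0.1989  0.1067]
```

View pics/w1.png

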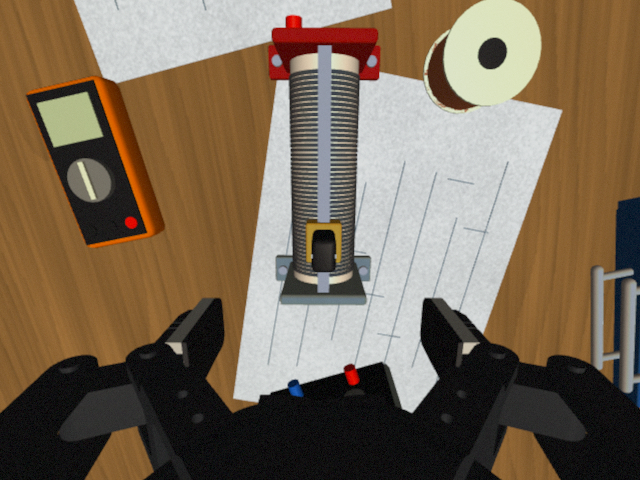

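The wrist view shows the grip at (323,245) between the fingers, with the red bracket at (325,45). I'll lower, close on the fin, and then slide about 129 mm.

Call:
{"fn": "play_rows", "kwargs": {"plan": [[60,[-0.008,0,0.1],0],[60,[-0.008,0,0.205],0],[60,[-0.008,0,0.205],0],[0,[-0.008,0,0.205],0],[0,[-0.008,0,0.205],0],[0,[-0.008,0,0.205],0],[0,[-0.008,0,0.205],0],[0,[-0.008,0,0.205],0],[0,[-0.008,0,0.205],0]]}}

```text
time_s: 2.85
eef_pos: [0.543, -0.3487, 0.1192]
eef_rot: [0.0, 0.746, 0.666, 0.0]
wrist_force: [0.5, 0.8, -0.0]
opening: -0.0
grasp_force: 0.0
```

Run:
```python
from h import *
a=np.radians(83.4); o=get_obs()["eef_pos"]
go([o[0]+.125*np.cos(a),o[1]+.125*np.sin(a),o[2]],83.4)
```

```text
t 2.85 pos [ 0.543  -0.3487  0.1192] th 83.5 F [ 0.5  0.8 -0. ] -> shift [ 3.125e-01  6.000e-04 -2.000e-04] turn 0.0006
```

Run:
```python
from h import *
o=get_obs();print(o["opening"],o["grasp_force"],o["eef_pos"])
p=camera("side");q,w=wrist();t=camera("top")
save("s2.png",np.hstack([cv2.resize(p["image"][110:240,300:440],(400,371)),cv2.resize(t["image"][170:290,400:580],(400,267))[:,:] if 0 else cv2.resize(t["image"][160:300,400:550],(400,371))]))
W=cloud(p);rect(W,box(W,.45,.65,-.4,-.25,.12,.16),"s")
```

```text
-0.00012719062627146753 0.0 [ 0.54304325 -0.34867008  0.11916789]
s 90 [ 537.5 -346.2] [29.1 21.6] 50.6 mean [ 0.5401 -0.3419  0.1384]
```

View pics/s2.png

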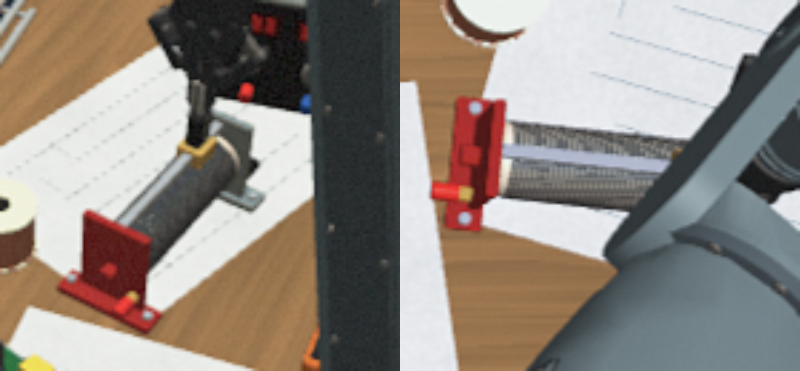

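Run:
```python
from h import *
q,w=wrist();save("w3.png",q["image"])
for z in((.138,.15),(.10,.109)):
    rect(w,box(w,.5,.6,-.4,-.22,*z),str(z))
```

```text
(0.138, 0.15) 490 [ 542.9 -342.4] [11.9 17.8] 82.5 mean [ 0.5433 -0.3399  0.1416]
(0.1, 0.109) 4355 [ 548.1 -311.4] [182.5  44.5] 73.0 mean [ 0.5488 -0.2922  0.102 ]
```

View pics/w3.png

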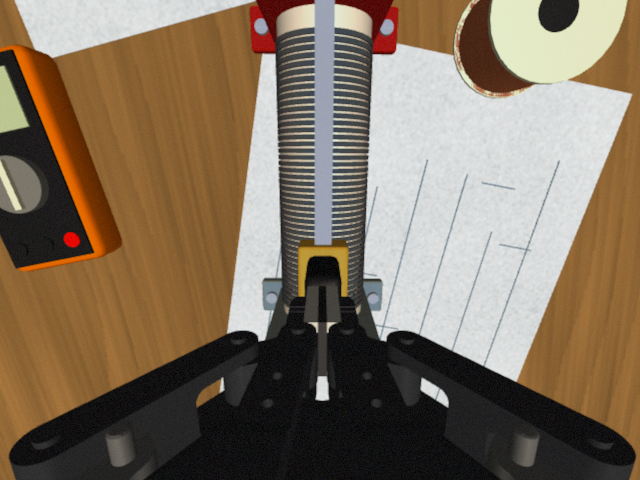

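Run:
```python
from h import *
q,w=wrist()
print(q["T_tool_cam"])
for r in range(245,345,8):
    print(r,[tuple(np.round(w[r,c]*1000).astype(int)) if w[r,c,0]==w[r,c,0] else None for c in(305,312,322,332,340)])
```

```text
[[-4.09628627e-04 -9.63267222e-01 -2.68544394e-01  6.74622311e-02]
 [ 9.99999891e-01 -3.33857210e-04 -3.27822424e-04 -6.44994008e-04]
 [ 2.26125113e-04 -2.68544499e-01  9.63267253e-01 -1.72867047e-01]
 [ 0.00000000e+00  0.00000000e+00  0.00000000e+00  1.00000000e+00]]
245 [(np.int64(534), np.int64(-332), np.int64(103)), (np.int64(538), np.int64(-332), np.int64(103)), (np.int64(544), np.int64(-333), np.int64(103)), (np.int64(550), np.int64(-334), np.int64(103)), (np.int64(554), np.int64(-334), np.int64(102))]
253 [(np.int64(534), np.int64(-336), np.int64(105)), (np.int64(538), np.int64(-336), np.int64(106)), (np.int64(543), np.int64(-337), np.int64(105)), (np.int64(549), np.int64(-338), np.int64(104)), (np.int64(554), np.int64(-339), np.int64(105))]
261 [(np.int64(533), np.int64(-341), np.int64(107)), (np.int64(538), np.int64(-337), np.int64(120)), (np.int64(543), np.int64(-337), np.int64(120)), (np.int64(549), np.int64(-338), np.int64(120)), (np.int64(553), np.int64(-343), np.int64(107))]
269 [(np.int64(532), np.int64(-346), np.int64(105)), (np.int64(538), np.int64(-337), np.int64(13
[... 1653 characters left out ...]
), np.int64(191)), (np.int64(540), np.int64(-337), np.int64(190)), (np.int64(543), np.int64(-339), np.int64(186)), (np.int64(547), np.int64(-337), np.int64(191)), (np.int64(549), np.int64(-335), np.int64(194))]
333 [(np.int64(538), np.int64(-336), np.int64(195)), (np.int64(540), np.int64(-337), np.int64(196)), (np.int64(543), np.int64(-343), np.int64(186)), (np.int64(547), np.int64(-337), np.int64(196)), (np.int64(549), np.int64(-338), np.int64(195))]
341 [(np.int64(538), np.int64(-336), np.int64(201)), (np.int64(540), np.int64(-337), np.int64(200)), (np.int64(543), np.int64(-345), np.int64(187)), (np.int64(547), np.int64(-337), np.int64(200)), (np.int64(549), np.int64(-337), np.int64(201))]
```

The reading says the fingers are fully shut, but they stand where the fin is. I'll test with a short slide to see whether it follows.

Call:
{"fn": "play_rows", "kwargs": {"plan": [[0,[0.025,0,0],0],[0,[0.05,0,0],0],[0,[0.075,0,0],0],[0,[0.075,0,0],0]]}}

```text
time_s: 3.5
eef_pos: [0.5465, -0.3167, 0.1185]
eef_rot: [-0.0, 0.745, 0.667, 0.0]
wrist_force: [0.2, -0.1, -0.4]
opening: -0.001
grasp_force: 0.0
```

Run:
```python
from h import *
q,w=wrist();print(get_obs()["eef_pos"],get_obs()["wrist_force"])
rect(w,box(w,.5,.6,-.4,-.22,.138,.146),"fin")
for n in("side","top"):
    t=camera(n)
    for d in search_frame(t,"load_grip")[:2]: print(n,np.round(d["rect"]),d["conf"])
save("w4.png",np.hstack([q["image"][200:400,220:420],cv2.resize(camera("side")["image"][120:220,320:420],(200,200))]))
```

```text
[ 0.54640249 -0.31762676  0.11863913] [-0.19539307 -0.01469421  0.71162287]
fin 20 [ 540.6 -360.9] [2.4 4.7] 85.7 mean [ 0.5406 -0.3607  0.1429]
side [367. 158.  16.  23.] 0.58
```

View pics/w4.png

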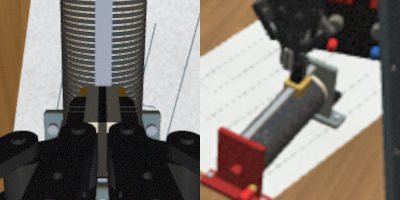

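Run:
```python
from h import *
t=camera("side");w=cloud(t);im=t["image"]
for l in range(135,182,4):
    print(l,[(c,*np.round(w[l,c]*1000).astype(int).tolist(),int(im[l,c].sum())) for c in range(362,384,3) if w[l,c,0]==w[l,c,0]])
```

```text
135 [(362, 554, -304, 222, 116), (365, 550, -318, 213, 82), (368, 535, -299, 232, 110), (371, 528, -305, 230, 96), (374, 529, -330, 213, 141), (377, 589, -531, 53, 68), (380, 503, -304, 240, 288), (383, 496, -310, 239, 175)]
139 [(362, 555, -311, 203, 101), (365, 549, -318, 199, 122), (368, 533, -299, 219, 89), (371, 534, -325, 201, 155), (374, 523, -318, 210, 180), (377, 511, -307, 222, 125), (380, 500, -302, 230, 79), (383, 493, -303, 232, 78)]
143 [(362, 554, -309, 190, 81), (365, 544, -308, 195, 116), (368, 534, -305, 201, 92), (371, 525, -303, 206, 90), (374, 517, -303, 209, 89), (377, 508, -302, 213, 58), (380, 576, -534, 23, 41), (383, 569, -542, 19, 176)]
147 [(362, 551, -305, 181, 239), (365, 542, -306, 183, 286), (368, 536, -312, 182, 108), (371, 543, -358, 145, 179), (374, 552, -409, 105, 643), (377, 584, -531, 5, 713), (380, 575, -537, 4, 707), (383, 568, -545, 1, 718)]
151 [(362, 551, -309, 163, 211), (365, 541, -307, 168, 244), (368, 533, -309, 170, 120), (371, 537, -344, 143, 128), (374, 532, -357, 135, 151), (377, 536, -393, 108, 312), (380, 528, -399, 107, 452), (383
[... 877 characters left out ...]
5, 68, 195), (383, 508, -388, 61, 327)]
171 [(362, 543, -304, 95, 256), (365, 541, -324, 80, 223), (368, 532, -325, 84, 226), (371, 525, -331, 82, 234), (374, 521, -345, 73, 193), (377, 515, -354, 68, 159), (380, 509, -365, 62, 150), (383, 507, -390, 43, 202)]
175 [(362, 542, -303, 81, 213), (365, 533, -306, 83, 213), (368, 526, -311, 82, 225), (371, 521, -324, 74, 194), (374, 517, -338, 64, 174), (377, 511, -348, 59, 112), (380, 514, -388, 25, 196), (383, 506, -392, 26, 210)]
179 [(362, 533, -285, 84, 224), (365, 528, -296, 77, 225), (368, 524, -308, 69, 206), (371, 517, -315, 67, 164), (374, 515, -336, 51, 98), (377, 524, -394, -1, 222), (380, 514, -393, 5, 357), (383, 503, -389, 13, 379)]
```

The side camera puts the shut fingertips at about z = 0.15 while the reported TCP is at 0.119, so the fingers closed above the fin. I'll measure the true tip offset, both in the wrist depth and in the side view.

Run:
```python
from h import *
o=get_obs();print(o["eef_pos"],o["q"])
q,w=wrist();
for c in(312,318,328,332):
    print(c,[(r,*np.round(w[r,c]*1000).astype(int).tolist()) for r in range(270,304,3)])
t=camera("side");W=cloud(t)
s=box(W,.525,.565,-.335,-.295,.110,.20); print("side lowest z", np.round(np.sort(W[s][:,2])[:12],4))
```

```text
[ 0.54613011 -0.31916797  0.1185971 ] [-7.16165438e-01  3.84742447e-01  1.52426676e+00 -7.51187356e-05
  1.23245501e+00 -6.02189104e-01]
312 [(270, 538, -326, 83), (273, 538, -328, 82), (276, 537, -330, 81), (279, 537, -333, 81), (282, 537, -334, 83), (285, 542, -308, 152), (288, 542, -308, 157), (291, 542, -308, 159), (294, 543, -307, 164), (297, 543, -308, 165), (300, 543, -308, 169), (303, 543, -309, 170)]
318 [(270, 543, -320, 101), (273, 543, -321, 102), (276, 542, -324, 101), (279, 542, -325, 101), (282, 542, -328, 100), (285, 545, -308, 153), (288, 545, -308, 157), (291, 545, -308, 160), (294, 545, -308, 163), (297, 545, -308, 166), (300, 545, -308, 169), (303, 545, -308, 172)]
328 [(270, 549, -321, 100), (273, 549, -322, 101), (276, 549, -325, 100), (279, 548, -326, 100), (282, 548, -328, 101), (285, 549, -309, 153), (288, 549, -309, 157), (291, 549, -308, 160), (294, 549, -309, 162), (297, 549, -309, 166), (300, 549, -309, 168), (303, 549, -309, 172)]
332 [(270, 551, -327, 82), (273, 551, -330, 81), (276, 551, -331, 82), (279, 551, -334, 81), (282, 550, -336, 82), (285, 551, -309, 152), (288, 551, -309, 155), (291, 551, -309, 159), (294, 551, -309, 163), (297, -9223372036854775808, -9223372036854775808, -9223372036854775808), (300, 551, -308, 170), (303, 551, -309, 170)]
side lowest z [0.1103 0.1106 0.1108 0.111  0.112  0.1143 0.1199 0.1219 0.1238 0.1279
 0.1306 0.1341]<stdin>:5: RuntimeWarning: invalid value encountered in cast
```

The tips are about 32 mm behind the reported TCP, seen the same in both cameras. I'll lift, back up over the fin, open, and go down 32 mm deeper.

Call:
{"fn": "play_rows", "kwargs": {"plan": [[0,[0,0,-0.1],0],[60,[-0.076,0,-0.1],0],[60,[-0.076,0,-0.1],0],[60,[-0.076,0,-0.1],0],[60,[-0.076,0,-0.1],0],[60,[-0.076,0,-0.1],0],[60,[-0.076,0,0],0],[60,[-0.076,0,0.04],0],[60,[-0.076,0,0.08],0],[60,[-0.076,0,0.08],0]]}}

```text
time_s: 4.95
eef_pos: [0.5413, -0.3473, 0.0836]
eef_rot: [-0.003, 0.746, 0.666, -0.0]
wrist_force: [-0.8, -0.2, 0.2]
opening: 0.707
grasp_force: 0.0
```

Call:
{"fn": "play_rows", "kwargs": {"plan": [[0,[0,0,0],0],[0,[0,0,0],0],[0,[0,0,0],0],[0,[0,0,0],0],[0,[0,0,0],0],[0,[0,0,0],0],[0,[0,0,0],0]]}}

```text
time_s: 5.65
eef_pos: [0.5431, -0.3497, 0.0883]
eef_rot: [0.001, 0.746, 0.666, -0.0]
wrist_force: [-3.0, 1.8, 5.9]
opening: 0.2
grasp_force: 59.6
```

Run:
```python
from h import *
a=np.radians(83.4); o=get_obs()["eef_pos"]
go([o[0]+.128*np.cos(a),o[1]+.128*np.sin(a),o[2]],83.4)
```

```text
t 5.65 pos [ 0.5431 -0.3497  0.0883] th 83.48 F [-3.   1.8  5.9] -> shift [ 0.32    0.0004 -0.0005] turn 0.0004
```

Gripped (17 mm, 60 N). Now slide.

Call:
{"fn": "play_rows", "kwargs": {"plan": [[0,[0.04,0,-0.004],0],[0,[0.08,0,-0.004],0],[0,[0.12,0,-0.004],0],[0,[0.16,0,-0.004],0],[0,[0.2,0,-0.004],0],[0,[0.24,0,-0.004],0],[0,[0.27,0,-0.004],0],[0,[0.3,0,-0.004],0],[0,[0.31,0,-0.004],0],[0,[0.31,0,-0.004],0]]}}

```text
time_s: 6.65
eef_pos: [0.5582, -0.2233, 0.0884]
eef_rot: [0.001, 0.746, 0.666, 0.001]
wrist_force: [6.6, 1.4, -5.1]
opening: 0.201
grasp_force: 60.6
```

Call:
{"fn": "play_rows", "kwargs": {"plan": [[0,[0.004,0,0],0],[0,[0.008,0,0],0],[0,[0.012,0,0],0],[0,[0.016,0,0],0],[0,[0.016,0,0],0]]}}

```text
time_s: 7.15
eef_pos: [0.5586, -0.2195, 0.0884]
eef_rot: [0.002, 0.746, 0.666, 0.0]
wrist_force: [5.0, -6.2, -7.2]
opening: 0.196
grasp_force: 60.3
```

Call:
{"fn": "play_rows", "kwargs": {"plan": [[0,[0.005,0,0],0],[0,[0.01,0,0],0],[0,[0.01,0,0],0]]}}

```text
time_s: 7.45
eef_pos: [0.5587, -0.2195, 0.0884]
eef_rot: [0.004, 0.746, 0.666, -0.002]
wrist_force: [4.6, -19.8, -11.5]
opening: 0.201
grasp_force: 59.7
```

Run:
```python
from h import *
go([0,0,0],83.4)
q,w=wrist();rect(w,box(w,.5,.62,-.23,-.15,.103,.112),"red+carr")
rect(w,box(w,.53,.59,-.23,-.15,.138,.146),"fin")
```

```text
t 7.45 pos [ 0.5587 -0.2195  0.0884] th 83.5 F [  4.6 -19.8 -11.5] -> shift [ 0.3887 -1.4505  0.2131] turn 0.0005
red+carr 4114 [ 559.6 -204.3] [23.3 76.2] 83.1 mean [ 0.5599 -0.1998  0.1066]
fin 3017 [ 558.3 -218.1] [23.8 43.9] 89.4 mean [ 0.558  -0.2158  0.1427]
```

The carriage is at the stop: force rose to 20 N with no motion. I'll ease off, open and rise.

Call:
{"fn": "play_rows", "kwargs": {"plan": [[0,[-0.007,0,0],0],[60,[-0.007,0,0],0],[60,[-0.007,0,0],0],[60,[-0.007,0,0],0],[60,[-0.007,0,0],0],[60,[-0.007,0,-0.1],0],[60,[-0.007,0,-0.2],0],[60,[-0.007,0,-0.3],0],[60,[-0.007,0,-0.4],0],[60,[-0.007,0,-0.4],0]]}}

```text
time_s: 8.5
eef_pos: [0.5607, -0.2197, 0.2558]
eef_rot: [0.006, 0.746, 0.666, 0.002]
wrist_force: [0.0, 0.2, 0.6]
opening: 0.698
grasp_force: 0.0
```

Run:
```python
from h import *
q,w=wrist()
rect(w,box(w,.5,.62,-.26,-.2075,.138,.146),"fin");rect(w,box(w,.5,.62,-.207,-.15,.103,.112),"red");rect(w,box(w,.53,.59,-.26,-.19,.101,.11),"carr")
go([.54,-.07,.25],76)
```

```text
fin 537 [ 557.7 -219.5] [24.8 17.8] 82.7 mean [ 0.5575 -0.2192  0.1428]
red 926 [ 559.5 -200.6] [15.5 75. ] 83.2 mean [ 0.5591 -0.1986  0.1066]
carr 1156 [ 556.5 -226.3] [67.3 61.1] 83.2 mean [ 0.5589 -0.206   0.106 ]
t 8.55 pos [ 0.5594 -0.2189  0.2523] th 83.52 F [0.2 0.4 0.2] -> shift [ 0.3645 -0.0903  0.004 ] turn 0.0418
```

Call:
{"fn": "play_rows", "kwargs": {"plan": [[60,[0.365,-0.09,0],0.042],[60,[0.365,-0.09,0],0.042],[60,[0.365,-0.09,0],0.042],[60,[0.365,-0.09,0],0.042],[60,[0.365,-0.09,0],0.042],[60,[0.365,-0.09,0],0.042]]}}

```text
time_s: 9.15
eef_pos: [0.5382, -0.0696, 0.2473]
eef_rot: [-0.0, 0.788, 0.615, -0.001]
wrist_force: [-0.6, 0.2, -0.5]
opening: 0.701
grasp_force: 0.0
```

```bash
cat > bd.py <<'E'
from h import *
q,w=wrist();np.savez("wb.npz",w=w,im=q["image"]);save("wb.png",q["image"])
d=masks_of(q,"board")[0];m=d["mask"];print(np.round(d["rect"]))
z=w[...,2];hsv=cv2.cvtColor(q["image"],cv2.COLOR_RGB2HSV)
m0=cv2.morphologyEx((m&(z>.008)&(z<.02)).astype(np.uint8),cv2.MORPH_OPEN,np.ones((5,5)))>0
rect(w,m0,"plate")
rect(w,m&(z>.0525)&(z<.0575)&(w[...,0]>.6),"sink"); rect(w,m&(z>.057)&(z<.061)&(w[...,0]<.58),"caps")
b=m&(abs(z-.034)<.004)&(hsv[...,0]<20)&(hsv[...,1]>90)
b=cv2.morphologyEx(b.astype(np.uint8),cv2.MORPH_OPEN,np.ones((5,5)))
n,l,st,_=cv2.connectedComponentsWithStats(b)
for i in range(1,n): 
    if st[i,4]>200: rect(w,l==i,"bar? px"+str(st[i]))
E
python3 bd.py
python3 -c "
from h import *
go([.472,.25,.25],80)"
```

```text
[346. 144. 172. 130.]
plate 11252 [583.1  -3.3] [131.5 180.5] 75.9 mean [ 0.5847 -0.      0.0136]
sink 928 [630.8 -15.2] [82.6 30.4] 75.6 mean [ 0.6309 -0.013   0.0553]
caps 1494 [539.9   7.2] [89.8 26.1] 75.8 mean [0.5409 0.0088 0.0589]
bar? px[342 129  13  35 420] 420 [583.4  -3.9] [36.3 13.4] 76.1 mean [ 0.5832 -0.0035  0.0334]
t 9.25 pos [ 0.5384 -0.0703  0.2476] th 75.85 F [-0.   0.7 -0.1] -> shift [ 0.7357 -0.3567 -0.0058] turn -0.0231
```

View pics/wb.png

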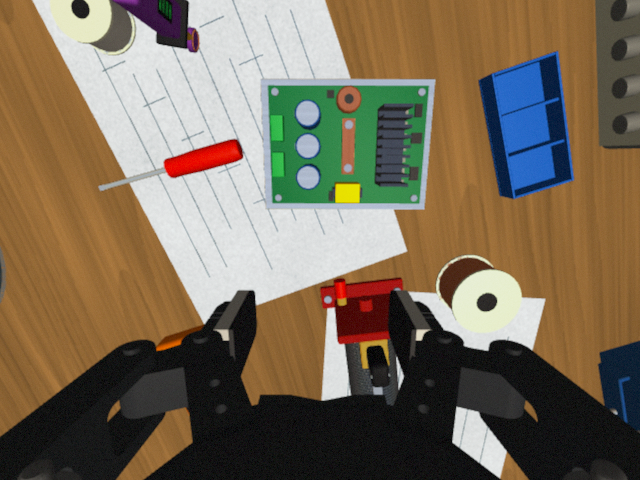

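The wrist view shows the copper bar at (348,146) along the image's vertical, the sink to its right, and the capacitors to its left. That gives board centre ≈ (0.583, -0.003) and bar direction 75.8°. Next I move towards the rack and measure the blue probe with the same camera.

Call:
{"fn": "play_rows", "kwargs": {"plan": [[60,[0.533,-0.341,0],-0.023],[60,[0.533,-0.341,0],-0.023],[60,[0.533,-0.341,0],-0.023],[60,[0.533,-0.341,0],-0.023],[60,[0.533,-0.341,0],-0.023],[60,[0.533,-0.341,0],-0.023],[60,[0.533,-0.341,0],-0.023]]}}

```text
time_s: 9.95
eef_pos: [0.458, 0.1711, 0.2481]
eef_rot: [0.0, 0.765, 0.644, -0.0]
wrist_force: [-0.7, -0.5, -0.0]
opening: 0.699
grasp_force: 0.0
```

Run:
```python
from h import *
q,w=wrist();z=w[...,2];hsv=cv2.cvtColor(q["image"],cv2.COLOR_RGB2HSV)
blue=(hsv[...,0]>100)&(hsv[...,0]<122)&(hsv[...,1]>120)
rect(w,blue&box(w,.4,.55,.2,.3,.148,.16),"bluetop")
rect(w,box(w,.4,.55,.2,.3,.148,.16),"top any")
rect(w,box(w,.4,.6,.28,.35,.148,.16),"yellowtop")
rect(w,box(w,.4,.6,.34,.42,.148,.16),"redtop")
go([.472,.25,.25],80)
```

```text
bluetop 967 [472.1 247.1] [27.4 20. ] 79.7 mean [0.4719 0.2474 0.1521]
top any 1228 [475.9 267.6] [69.2 20.1] 79.0 mean [0.474  0.2573 0.152 ]
yellowtop 1213 [484.  308.8] [28.9 19.8] 79.6 mean [0.4837 0.3084 0.152 ]
redtop none
t 10.0 pos [0.4584 0.17   0.248 ] th 80.06 F [-0.5 -0.7 -0.2] -> shift [ 0.2028 -0.0011 -0.005 ] turn 0.0004
```

Call:
{"fn": "play_rows", "kwargs": {"plan": [[60,[0.198,0,0],0],[60,[0.198,0,0],0],[60,[0.198,0,0.1],0],[60,[0.198,0,0.2],0],[60,[0.198,0,0.3],0],[60,[0.198,0,0.36],0],[60,[0.198,0,0.42],0],[60,[0.198,0,0.42],0],[60,[0.198,0,0.42],0]]}}

```text
time_s: 10.9
eef_pos: [0.4725, 0.2473, 0.0802]
eef_rot: [-0.0, 0.766, 0.642, -0.0]
wrist_force: [-0.4, -0.4, 0.6]
opening: 0.704
grasp_force: 0.0
```

Call:
{"fn": "play_rows", "kwargs": {"plan": [[0,[0,0,0],0],[0,[0,0,0],0],[0,[0,0,0],0],[0,[0,0,0],0],[0,[0,0,0],0],[0,[0,0,0],0],[0,[0,0,0],0]]}}

```text
time_s: 11.6
eef_pos: [0.4729, 0.2491, 0.0816]
eef_rot: [0.001, 0.766, 0.643, 0.001]
wrist_force: [0.0, -0.7, 6.4]
opening: 0.23
grasp_force: 59.1
```

```bash
python3 -c "
from h import *
go([.472,.248,.2],80)
q,w=wrist();rect(w,box(w,.4,.6,.28,.35,.148,.16),'yellowtop')"
```

```text
t 11.6 pos [0.4729 0.2491 0.0816] th 80.09 F [ 0.  -0.7  6.4] -> shift [-0.0029 -0.0009 -0.2959] turn 0.0005
yellowtop 6055 [483.9 308.9] [28.4 20.6] 79.9 mean [0.4839 0.3095 0.1522]
```

Call:
{"fn": "play_rows", "kwargs": {"plan": [[0,[0,0,-0.05],0],[0,[0,0,-0.1],0],[0,[0,0,-0.17],0],[0,[0,0,-0.24],0],[0,[0,0,-0.32],0],[0,[0,0,-0.4],0],[0,[0,0,-0.4],0],[0,[0,0,-0.4],0]]}}

```text
time_s: 12.45
eef_pos: [0.4715, 0.2491, 0.2405]
eef_rot: [0.0, 0.766, 0.643, 0.0]
wrist_force: [-0.2, 0.2, -1.5]
opening: 0.233
grasp_force: 58.8
```

Run:
```python
from h import *
go([.55,.12,.24],75.8)
o=get_obs();print(o["opening"],o["grasp_force"])
p=camera("side");W=cloud(p)
s=box(W,.42,.53,.21,.285,.10,.33)
for lo in np.arange(.12,.32,.012):
    a=W[s&(W[...,2]>=lo)&(W[...,2]<lo+.012)]
    if len(a)>2: print(round(lo,3),len(a),np.round(a.mean(0),3),np.round(np.ptp(a,0),3))
save("s5.png",np.hstack([cv2.resize(p["image"][170:370,230:390],(480,600)),cv2.resize(camera("wrist")["image"],(320,600))]))
```

```text
t 12.45 pos [0.4715 0.2491 0.2405] th 80.1 F [-0.2  0.2 -1.5] -> shift [-0.2841  0.2487  0.0013] turn 0.0239
0.2332516393839302 58.799778521060944
0.168 13 [0.468 0.249 0.176] [0.009 0.019 0.008]
0.18 33 [0.47  0.252 0.186] [0.01  0.022 0.012]
0.192 18 [0.469 0.251 0.196] [0.008 0.013 0.011]
0.228 122 [0.466 0.256 0.235] [0.033 0.041 0.011]
0.24 48 [0.466 0.256 0.247] [0.021 0.025 0.011]
0.252 42 [0.468 0.26  0.258] [0.022 0.02  0.012]
0.264 32 [0.47  0.262 0.27 ] [0.03  0.008 0.012]
0.276 66 [0.468 0.26  0.283] [0.047 0.014 0.012]
0.288 74 [0.465 0.26  0.294] [0.05  0.014 0.011]
0.3 71 [0.47  0.26  0.307] [0.041 0.021 0.012]
0.312 139 [0.472 0.256 0.318] [0.081 0.029 0.012]
```

View pics/s5.png

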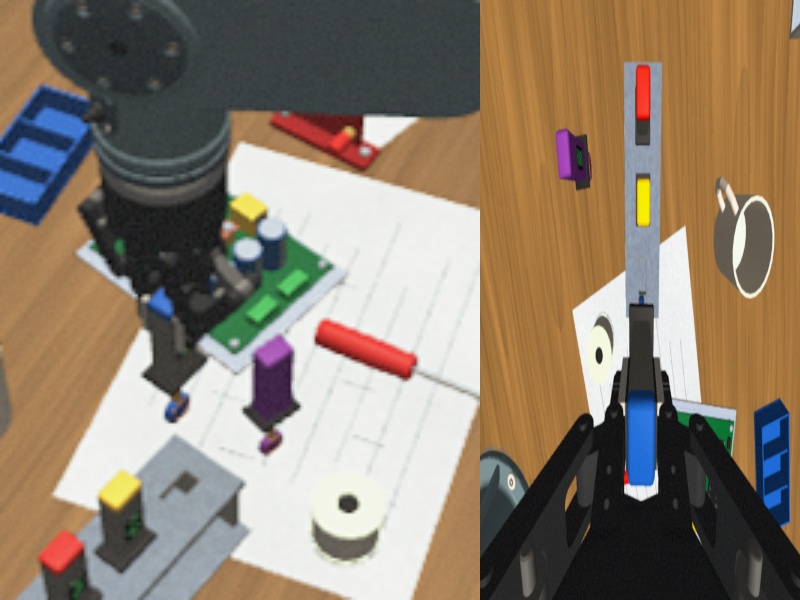

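The picture shows the blue probe hanging upright in the gripper, with red and yellow still in the rack and purple on the bench. Carry it high over the board; the target TCP is (0.584, -0.001).

```bash
python3 -c "
from h import *
go([.5838,-.0012,.24],75.8)"
```

```text
t 12.55 pos [0.4705 0.2487 0.2385] th 80.09 F [ 0.4 -0.5 -0.6] -> shift [-0.5666  0.3867 -0.004 ] turn 0.0238
```

Call:
{"fn": "play_rows", "kwargs": {"plan": [[0,[-0.05,0.035,0],0.004],[0,[-0.11,0.075,0],0.01],[0,[-0.18,0.125,0],0.015],[0,[-0.26,0.178,0],0.02],[0,[-0.34,0.232,0],0.024],[0,[-0.42,0.287,0],0.024],[0,[-0.49,0.335,0],0.024],[0,[-0.54,0.369,0],0.024],[0,[-0.566,0.387,0],0.024],[0,[-0.566,0.387,0],0.024]]}}

```text
time_s: 13.55
eef_pos: [0.5847, -0.0019, 0.2385]
eef_rot: [-0.001, 0.79, 0.613, -0.001]
wrist_force: [-0.7, 1.1, -1.6]
opening: 0.226
grasp_force: 58.8
```

```bash
cat > ck.py <<'E'
from h import *
P=np.mean([get_obs()["eef_pos"]],0)
ps=[]
for i in range(5): camera("wrist"); ps.append(get_obs()["eef_pos"])
m=np.mean(ps,0);print("avg",np.round(m,4),"std",np.round(np.std(ps,0),4))
go([.5838,-.0012,.1156],75.8)
p=camera("side");W=cloud(p);L=m[2]-.072
for a,b,n in((0.002,.022,"disc"),(.028,.055,"shaft"),(.068,.14,"handle")):
    s=box(W,m[0]-.06,m[0]+.04,m[1]-.03,m[1]+.03,L+a,L+b);q=W[s];print(n,len(q),np.round(q.mean(0),4) if len(q) else "",np.round(q.min(0),3) if len(q) else "",np.round(q.max(0),3) if len(q) else "")
E
python3 ck.py
```

```text
avg [5.844e-01 2.000e-04 2.395e-01] std [0.0001 0.0005 0.0004]
t 13.8 pos [0.5846 0.0006 0.2401] th 75.85 F [ 0.2  0.3 -0.4] -> shift [-0.0048 -0.0006  0.3113] turn 0.0003
disc 36 [0.5823 0.0029 0.1821] [ 0.577 -0.009  0.17 ] [0.591 0.013 0.189]
shaft 18 [0.5813 0.0024 0.2039] [ 0.578 -0.004  0.196] [0.585 0.007 0.213]
handle 331 [0.5797 0.0102 0.273 ] [ 0.56  -0.013  0.236] [0.608 0.023 0.307]
```

Call:
{"fn": "play_rows", "kwargs": {"plan": [[0,[-0.003,0,0.06],0],[0,[-0.003,0,0.12],0],[0,[-0.003,0,0.17],0],[0,[-0.003,0,0.21],0],[0,[-0.003,0,0.22],0],[0,[-0.003,0,0.22],0],[0,[-0.003,0,0.22],0]]}}

```text
time_s: 14.55
eef_pos: [0.5854, -0.0018, 0.1534]
eef_rot: [0.001, 0.789, 0.614, 0.001]
wrist_force: [-0.1, 0.6, -1.1]
opening: 0.227
grasp_force: 58.7
```

```bash
python3 ck.py
python3 - <<'E'
from h import *
w=np.load("side0.npz")["w"]
u=np.array([.9694,-.2453]);v=np.array([.2453,.9694])
d=w[...,:2]-np.array([.5835,-.001]);X=d@u;Y=d@v;Z=w[...,2]
s=(abs(X)<.13)&(abs(Y)<.1)&(Z>.009)&(Z<.02);print("plate side X",np.percentile(X[s],[.5,99.5]),"Y",np.percentile(Y[s],[.5,99.5]))
s=(X>.02)&(X<.08)&(abs(Y)<.07)&(Z>.052)&(Z<.06);print("sink",s.sum(),np.percentile(X[s],[1,99]),np.percentile(Y[s],[1,99]))
s=(X<-.02)&(X>-.08)&(abs(Y)<.07)&(Z>.0565)&(Z<.064);print("caps",s.sum(),np.percentile(X[s],[1,99]),np.percentile(Y[s],[1,99]))
E
```

```text
avg [ 0.5855 -0.002   0.1534] std [0.0002 0.0001 0.0002]
t 14.8 pos [ 0.5852 -0.0021  0.153 ] th 75.76 F [-0.6 -0.2 -0.9] -> shift [ 0.0012 -0.0041  0.0935] turn -0.0002
disc 33 [ 5.823e-01 -5.000e-04  9.510e-02] [ 0.577 -0.011  0.085] [0.589 0.009 0.103]
shaft 10 [5.819e-01 3.000e-04 1.168e-01] [ 0.579 -0.002  0.11 ] [0.585 0.003 0.127]
handle 271 [0.5808 0.0078 0.1888] [ 0.56  -0.013  0.15 ] [0.609 0.021 0.221]
plate side X [-0.09711091  0.09024564] Y [-0.06804162  0.07139775]
sink 182 [0.03273431 0.0648138 ] [-0.04374132  0.04075976]
caps 193 [-0.05807898 -0.03142563] [-0.04414172  0.04118821]
```

Call:
{"fn": "play_rows", "kwargs": {"plan": [[0,[0,-0.004,0],0],[0,[-0.001,-0.004,0.03],0],[0,[-0.001,-0.004,0.055],0],[0,[-0.001,-0.004,0.08],0],[0,[-0.001,-0.004,0.094],0],[0,[-0.001,-0.004,0.094],0],[0,[-0.001,-0.004,0.094],0]]}}

```text
time_s: 15.55
eef_pos: [0.5831, -0.002, 0.1144]
eef_rot: [-0.0, 0.789, 0.614, -0.0]
wrist_force: [-0.0, 0.4, -0.9]
opening: 0.224
grasp_force: 58.7
```

```bash
python3 ck.py
python3 - <<'E'
from h import *
p=camera("side");save("fin.png",cv2.resize(p["image"][200:310,240:360],(720,600)[:2],interpolation=2))
E
```

```text
avg [ 0.5835 -0.0021  0.1151] std [0.0001 0.     0.0001]
t 15.8 pos [ 0.5835 -0.0021  0.1151] th 75.75 F [ 0.4  0.3 -1.8] -> shift [ 0.0023  0.0002 -0.0012] turn -0.0003
disc 242 [ 0.5559 -0.0017  0.0571] [ 0.524 -0.032  0.045] [0.623 0.026 0.065]
shaft 12 [ 0.5806 -0.0006  0.0776] [ 0.577 -0.005  0.071] [0.585 0.002 0.086]
handle 257 [0.5791 0.0076 0.1493] [ 0.558 -0.016  0.111] [0.607 0.018 0.183]
```

View pics/fin.png

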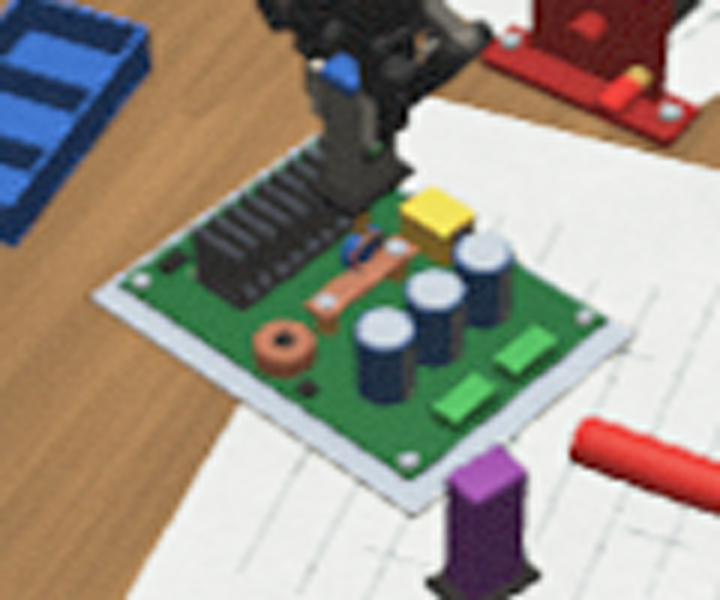

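The picture shows the loop at about (365,245), upright and in line just above the bar (362,275), with nothing touching. Handing in.

```bash
python3 -c "
from bench import *
print(hand_in())"
```

```text
the job is handed in; nothing more can be done
None
```

The job is handed in, though no verdict came back: the rheostat grip is at its red-end stop, and the blue loop probe is held upright over the middle of the bus bar, in line with it and about 1 cm above, with nothing touching the board.

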